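Index the shaft carrier, find the shaft's flat and hold the collar on it

TASK

Push the carrier with the upright shaft along its rail until it clicks into the station opposite the driver guide; only then take the shaft by its end and turn it until its flat squarely faces the guide. Then grip the collar, lift it up the shaft onto the flat until its set screw points at the guide and is level with the guide's bore, and finish while still holding it there, with the carrier still in its station and the shaft not turned away. Leave the other things on the bench where they are.

Things in the scene. Friction and masses are not known exactly. Their poses are not given: they have to be found in the camera images.
- jig: fitting jig, fixed, differently placed each time: plywood base 12 mm thick, 175 mm (its x, -118 to +57) by 360 mm (its y, -180 to +180), steel rail along its y axis at x = 0, rail top 27 mm above the table. Origin: on the table under the rail's middle; x away from the robot's side, y along the rail towards the station end, z up. The driver guide stands on its robot side
- carrier (a joint): travel of the carrier along the jig's +y, m: 0 at the start end (carrier centre at jig y = -100 mm), 0.15 seated in the station opposite the driver guide (centre at jig y = +50 mm), 0.20 at the end stop. About 2 N of friction; at the station a spring plunger clicks between two ridges (about 5 N more to get in or out) and centres the carrier over the last few mm
- carrier_push_face (a point): middle of the carrier's flat end face on the start side, 40 mm above the table: push here along the jig's +y. Axes as the jig's. The carrier is an aluminium block 90x90 mm, 30 to 50 mm above the table, its centre 45 mm along +y from here; on its centre stands a bearing pillar of 32 mm diameter (48 mm flange at the foot) whose top is 74 mm above the table
- shaft (a joint): turn of the upright steel shaft on the carrier's centre, rad, anticlockwise from above; 0 when its flat squarely faces the driver guide (towards the jig's -x). 20 mm in diameter, end 124 mm above the table; the top 30 mm carry one flat cut 5 mm deep: fingers square on flat and round back stand 15 mm apart, else up to 20 mm. Turns stiffly (0.04 N m), stays where left; range -2.2 to 2.2
- shaft_flat (a point): middle of the flat on the shaft, 109 mm above the table, 5 mm from the shaft's axis; the flat runs from 94 to 124 mm above the table. Its -x axis points straight out of the flat, z up along the shaft
- collar: dark steel collar on the shaft, 44 mm in diameter, 16 mm high, 0.16 kg; origin at its centre on the shaft's axis. At rest on the bearing pillar its centre is 82 mm above the table; it slides freely up to 45 mm up the shaft, falls back when let go, and turns on the shaft with slight friction (at most 1.5 rad either way from facing the guide). Its -x axis points out along the set screw
- set_screw (a point): outer end of the set screw, a 9 mm steel stub standing 6.5 mm out of the collar's side at the collar's mid-height, 28.5 mm from the shaft's axis
- driver_guide (a point): centre of the mouth of the driver guide's bore, 109 mm above the table: a steel bush, 18 mm diameter, on an aluminium post fixed to the jig at jig x = -75 mm, y = +50 mm. Its x axis runs along the bore towards the rail; with the carrier seated the shaft's axis is 75 mm from here along x. Post and bush reach 122 mm above the table and lie 75 to 111 mm from that axis
- parts_cup: bystander: small tan cup, 52 mm across, 46 mm tall, standing loose on the jig's base plate at the start end, on the operator's side of the rail
- tape_measure: bystander: yellow tape measure, 68x80x38 mm, left of the jig
- torch: bystander: black torch with a red end, 137 mm long, right of the jig

How it is judged:
By the outcome, as a careful person would: the job done as asked, in the order asked, and still so for the second after the job is handed in, while the arm keeps its last pose, push and grip.
It also fails if it takes over 64 s, if anything falls off the work surface, if the arm or the gripper's body presses on something with over 40 N, if the wrist force passes 120 N, or if a joint passes its speed limit or range.

ROBOT

A 7-joint arm with a two-finger parallel gripper is mounted at the origin on a cart in front of the work surface, level with it; the furniture and walls round the work are solid. World frame = base frame: x ahead of the robot, y to its left, z up, the work surface at z = 0. Lengths are in m, angles in rad, forces in N, time in s.
With the tool pointing down it reaches from about 0.4 to 0.875 m from the base axis. Payload 4.4 kg.
Tool frame: the origin (TCP) lies midway between the tips of the shut fingers; the grasp point (between the pads) lies 19 mm behind it; z points along the fingers, x is the direction in which the jaws open and shut, and the axes are right-handed (so a half turn about z gives the same grasp; the last joint's range is limited). The gripper opens to 85 mm and grips with 20 to 120 N. Pads are 22 mm wide; open, the fingers measure 114 mm over their backs; the gripper's body (76 mm by 85 mm) begins 54 mm behind the grasp point. The pads swing forward as they close: fully open they stand 13 mm farther back than shut.
Start: joints at [1.12, 0.628, 0.038, 1.517, -0.027, 0.996, -0.02], TCP at [0.244, -0.602, 0.231] pointing down, gripper open.
Joint ranges: [-3.06, 3.06], [-0.37, 2.12], [-1.25, 1.32], [0.18, 2.47], [-1.1, 4.24], [0.23, 1.98], [-2.94, 2.94]. Speed limits (rad/s): [2.57, 2.57, 3.14, 3.14, 3.14, 3.14, 3.14].

INTERFACE

Orientations are given as a unit quaternion [w, x, y, z].
In Python, from cell import * gives the robot as it stands. The module is installed in compiled form; this text tells all that it offers.
- The arm moves only by the tool jog_arm, never from a script. Its argument "series" is a list that holds one entry, the list of rows, each a list of 7 numbers: the shift along the tool's x, y, z in m, then the turn, a rotation vector about the tool's x, y, z in rad, then the opening, from 0 (shut) to 1 (fully open). A call has exactly 8 rows; each row is the pose to reach, as a shift and turn from the pose commanded when the call began, along the tool's axes at that moment; what a row does not reach only later rows make up. A row lasts 1/10 s, in which the tool goes at most 50 mm and 8.59 degrees, less where a joint would pass 70% of its speed; a pose out of reach is approached as far as the arm can. A call with a gripper value outside its range is refused whole. The fingers move at their own pace and stop on an object; the grip force is fixed at half the most. Time passes only in rows, so rows that repeat a pose let the fingers close, or fill a call up. It gives the time, the measured TCP pose, the force and the opening at its end, in the units of the state.
- get_state(): the state, without advancing time (a new reading comes with each control period).
- grab_frame(name): name is "side" or "top" or "wrist"; returns the picture (420x560x3 uint8, red, green, blue); there is no depth.
- camera_model(name): a dict with "fov_y" (degrees; the focal length in pixels is half the picture's height over the tangent of half this angle, whatever the lens; pixels are square), "cx", "cy" (the principal point, pixels), "cam_to_world" (4x4, takes a point from camera to world coordinates). Camera axes: x right, y down, z forward; pixel columns grow to the right and rows downward; lengths in m; the calibration is good to about 2 mm. The wrist camera is an equidistant fisheye: a pixel r from the principal point sees the ray r / f radians off the axis. A picture is of the moment at which its call begins: read the wrist's pose just before it. camera_model takes no time and is no camera call; for the wrist camera it gives the pose at the moment of the call.
- sign_off(): hands the job in, once; it reports no verdict.
The state is a dict: "t": time; "qpos": joint angles; "qvel": joint speeds; "effort": joint torques, N m; "tcp_pos": TCP position; "ee_rot": TCP orientation; "ft_force": force on the tool from outside, world axes, zero at the start; "moment": the same for the moment, N m; "grip_width": opening from 0.0 (shut) to 1.0 (fully open).
Only numpy, scipy, OpenCV 4.12 (cv2) and the standard library are available. Lean on these libraries where they do the work, as an engineer would, in place of code of your own. Each camera call takes 0.05 s, during which the arm holds its last target.

## Working session

There is one attempt and no reset: what is moved stays moved. The work goes in short steps, Python scripts to look and compute and a tool call to move; the robot and the scene stay as the last step left them, time stands still between calls to the robot, and variables do not carry over. Pictures are saved under pics/ and viewed, and the job is handed in when it is done.

Besides the shell and the picture viewer there is one more tool, called after "Emit:" as name(argument=value, ...), one argument or row to a line, values as JSON. jog_arm: Moves the arm, as the interface text tells. Its arguments: {"type":"object","properties":{"series":{"type":"array","items":{"type":"array","items":{"type":"array","items":{"type":"number"}}}}},"required":["series"]}

```bash
mkdir -p pics; python3 - <<'E'
from cell import *
import cv2,numpy as np
s=get_state();print({k:np.round(v,3) for k,v in s.items()})
for n in ["side","top"]:
    m=camera_model(n);print(n,m["fov_y"],m["cx"],m["cy"],np.round(m["cam_to_world"],3).tolist())
    f=grab_frame(n);cv2.imwrite(f"pics/{n}0.png",f[:,:,::-1])
E
```

```text
{'t': np.float64(0.0), 'qpos': array([ 1.12 ,  0.629,  0.038,  1.518, -0.027,  0.996, -0.02 ]), 'qvel': array([-0.001,  0.   , -0.   ,  0.   , -0.001,  0.001, -0.   ]), 'effort': array([ 1.0000e-03, -5.6340e+01,  1.2260e+00, -1.9344e+01,  1.1000e-02,
        1.0000e-02, -0.0000e+00]), 'tcp_pos': array([ 0.244, -0.602,  0.23 ]), 'ee_rot': array([-0.001,  0.829, -0.559, -0.001]), 'ft_force': array([ 0.63 , -0.057, -0.036]), 'moment': array([-0.038,  0.032, -0.011]), 'grip_width': np.float64(1.001)}
side 42.28662444510507 287.67548422855674 201.16389594003965 [[-0.999, -0.019, 0.04, 0.479], [-0.043, 0.65, -0.758, 1.123], [-0.012, -0.759, -0.651, 1.063], [0.0, 0.0, 0.0, 1.0]]
top 48.28841143566505 274.1639411276201 221.13317624957267 [[0.25, -0.825, 0.506, -0.203], [-0.968, -0.209, 0.138, -0.199], [-0.009, -0.525, -0.851, 1.326], [0.0, 0.0, 0.0, 1.0]]
```

View pics/side0.png

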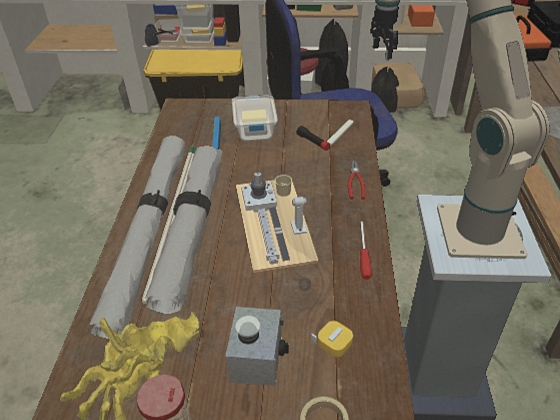

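View pics/top0.png

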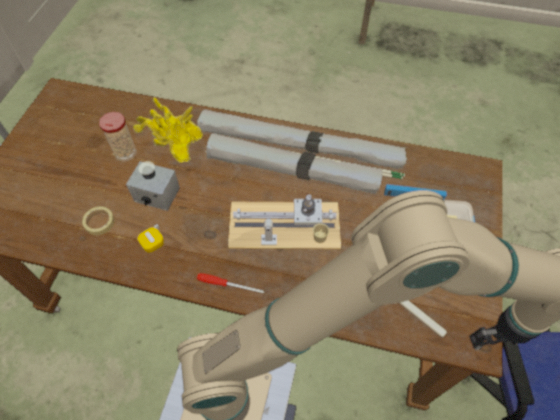

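```bash
python3 - <<'E'
import cv2
a=cv2.imread("pics/side0.png")[165:280,225:330];cv2.imwrite("pics/sc.png",cv2.resize(a,None,fx=5,fy=5,interpolation=cv2.INTER_CUBIC))
a=cv2.imread("pics/top0.png")[185:260,220:350];cv2.imwrite("pics/tc.png",cv2.resize(a,None,fx=6,fy=6,interpolation=cv2.INTER_CUBIC))
E
```

```text
(no output)
```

View pics/sc.png

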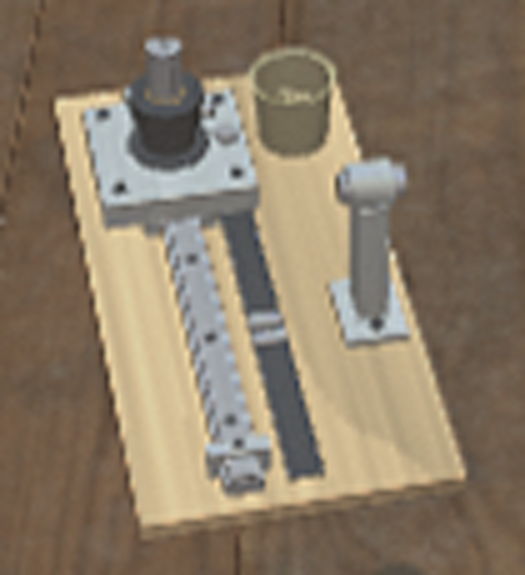

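View pics/tc.png

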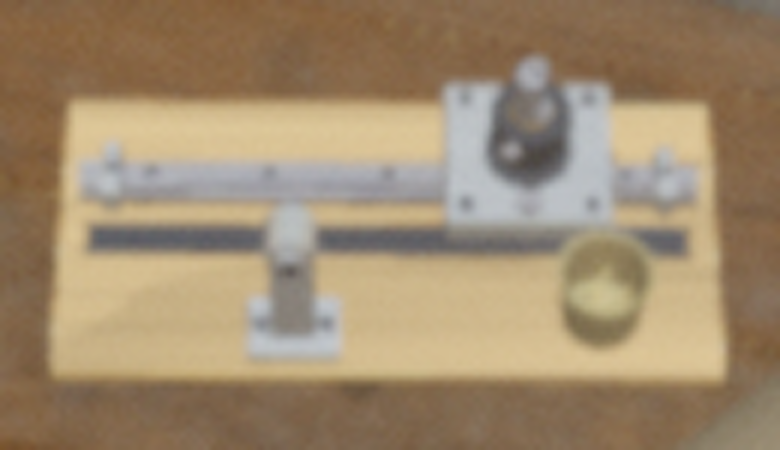

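```bash
cat > h.py <<'E'
from cell import *
import numpy as np,cv2
from scipy.spatial.transform import Rotation as R
def f_of(m): return 210/np.tan(np.radians(m["fov_y"])/2)
def ray(m,u,v,fish=False):
    f=f_of(m);x,y=u-m["cx"],v-m["cy"]
    if fish:
        r=np.hypot(x,y);th=r/f;d=np.array([x/r*np.sin(th),y/r*np.sin(th),np.cos(th)])
    else: d=np.array([x/f,y/f,1])
    T=np.array(m["cam_to_world"]);return T[:3,3],T[:3,:3]@d
def onz(m,u,v,z,fish=False):
    o,d=ray(m,u,v,fish);return o+d*(z-o[2])/d[2]
def proj(m,p,fish=False):
    T=np.array(m["cam_to_world"]);c=T[:3,:3].T@(np.asarray(p)-T[:3,3]);f=f_of(m)
    if fish:
        r=np.hypot(c[0],c[1]);th=np.arctan2(r,c[2]);return np.array([m["cx"]+f*th*c[0]/r,m["cy"]+f*th*c[1]/r])
    return np.array([m["cx"]+f*c[0]/c[2],m["cy"]+f*c[1]/c[2]])
def fit2(J,W): # rigid 2D jig->world
    J=np.array(J,float);W=np.array(W)[:,:2];jc,wc=J.mean(0),W.mean(0)
    a,b=J-jc,W-wc
    th=np.arctan2((a[:,0]*b[:,1]-a[:,1]*b[:,0]).sum(),(a*b).sum())
    Rm=np.array([[np.cos(th),-np.sin(th)],[np.sin(th),np.cos(th)]]);t=wc-Rm@jc
    return th,t,W-(J@Rm.T+t)
E
python3 - <<'E'
from h import *
ms,mt=camera_model("side"),camera_model("top")
J=[(.057,-.18),(.057,.18),(-.118,.18),(-.118,-.18)]
S=[(57,98),(143,523),(465,478),(335,75)];T=[(712,103),(70,100),(50,375),(727,377)]
ws=[onz(ms,225+u/5,165+v/5,.012) for u,v in S]
wt=[onz(mt,220+u/6,185+v/6,.012) for u,v in T]
for w in (ws,wt,):
    th,t,r=fit2(J,w);print(th,t,np.round(r*1000,1).tolist())
# cylinder tip etc
print(fit2(J+J,ws+wt)[:2])
for n,(m,u,v) in dict(s=(ms,225+163/5,165+45/5),t=(mt,220+532/6,185+70/6)).items(): print("shaft top",n,onz(m,u,v,.124))
for n,(m,u,v) in dict(s=(ms,225+295/5,165+75/5),t=(mt,220+605/6,185+258/6)).items(): print("cup rim",n,onz(m,u,v,.058))
E
```

```text
0.22749192048348219 [ 0.60858511 -0.01128043] [[1.2, -2.9], [-2.7, -4.2], [0.8, -1.9], [0.7, 8.9]]
0.24123580616866577 [ 0.60625465 -0.0147748 ] [[0.7, -1.4], [0.2, 0.1], [-1.0, 0.0], [0.1, 1.2]]
(np.float64(0.2344224257726497), array([ 0.60742017, -0.01302571]))
shaft top s [ 0.62720313 -0.08752929  0.124     ]
shaft top t [ 0.62540235 -0.08502908  0.124     ]
cup rim s [ 0.55633212 -0.14562031  0.058     ]
cup rim t [ 0.56315953 -0.14136868  0.058     ]
```

```bash
cat >> h.py <<'E'
TH,T0=0.241,np.array([0.6063,-0.0148])
def Rd(yaw): # tool down, tool x at world yaw
    c,s=np.cos(yaw),np.sin(yaw); return np.array([[c,s,0],[s,-c,0],[0,0,-1.]])
def j2w(x,y,z): 
    c,s=np.cos(TH),np.sin(TH);return np.array([T0[0]+c*x-s*y,T0[1]+s*x+c*y,z])
def w2j(p):
    c,s=np.cos(TH),np.sin(TH);d=np.asarray(p)[:2]-T0;return np.array([c*d[0]+s*d[1],-s*d[0]+c*d[1]])
def st():
    s=get_state();q=s["ee_rot"];return s,np.array(s["tcp_pos"]),R.from_quat([q[1],q[2],q[3],q[0]]).as_matrix()
def rel(pt,Rt):
    s,p,Rc=st();print("t",round(float(s["t"]),2),"shift",np.round(Rc.T@(pt-p),4),"rot",np.round(R.from_matrix(Rc.T@Rt).as_rotvec(),4))
def yaw(): 
    _,_,Rc=st();return np.arctan2(Rc[1,0],Rc[0,0])
E
python3 - <<'E'
from h import *
s,p,Rc=st();m=camera_model("wrist");T=np.array(m["cam_to_world"])
print(m["fov_y"],m["cx"],m["cy"]);print("cam in tool",Rc.T@(T[:3,3]-p),"\n",np.round(Rc.T@T[:3,:3],3))
rel(np.array([.56,-.06,.30]),Rd(TH))
rel(np.array([.56,-.06,.30]),Rd(TH+np.pi))
E
```

```text
65.70646984690485 274.405614504973 214.9598847643242
cam in tool [-0.00045112 -0.08252218 -0.14307483] 
 [[ 1.     0.001 -0.   ]
 [-0.001  0.949  0.317]
 [ 0.    -0.317  0.949]]
t 0.1 shift [-0.3837 -0.4965 -0.0688] rot [-1.200e-03  1.400e-03 -1.427e+00]
t 0.1 shift [-0.3837 -0.4965 -0.0688] rot [1.5000e-03 1.3000e-03 1.7146e+00]
```

```bash
python3 - <<'E'
from h import *
print(j2w(-.02,-.06,.3));rel(j2w(-.02,-.06,.30),Rd(TH))
E
```

```text
[ 0.60119843 -0.07783946  0.3       ]
t 0.1 shift [-0.3517 -0.528  -0.0689] rot [-1.200e-03  1.400e-03 -1.427e+00]
```

Emit:
jog_arm(
  series=[
    [[-0.01,-0.02,-0.03,0,0,-0.13,1],[-0.04,-0.06,-0.06,0,0,-0.26,1],[-0.07,-0.1,-0.06,0,0,-0.4,1],[-0.1,-0.14,-0.06,0,0,-0.53,1],[-0.13,-0.18,-0.06,0,0,-0.66,1],[-0.16,-0.22,-0.06,0,0,-0.8,1],[-0.19,-0.26,-0.06,0,0,-0.93,1],[-0.22,-0.3,-0.06,0,0,-1.05,1]],
  ],
)

```text
t: 0.9
tcp_pos: [0.4362, -0.2903, 0.2912]
ee_rot: [-0.0, 0.998, -0.066, -0.0]
ft_force: [0.7, 0.1, 0.0]
grip_width: 1.001
```

```bash
python3 - <<'E'
from h import *
print(get_state()["tcp_pos"],get_state()["ft_force"])
rel(j2w(-.02,-.06,.30),Rd(TH))
E
```

```text
[ 0.43620392 -0.29032691  0.29121612] [0.70772375 0.0616489  0.00971934]
t 0.9 shift [ 0.1358 -0.2322 -0.0088] rot [-0.000e+00  2.000e-04 -3.722e-01]
```

Emit:
jog_arm(
  series=[
    [[0.02,-0.035,0,0,0,-0.1,1],[0.045,-0.075,0,0,0,-0.2,1],[0.065,-0.11,0,0,0,-0.3,1],[0.09,-0.15,0,0,0,-0.372,1],[0.11,-0.19,0,0,0,-0.372,1],[0.125,-0.215,-0.005,0,0,-0.372,1],[0.136,-0.232,-0.009,0,0,-0.372,1],[0.136,-0.232,-0.009,0,0,-0.372,1]],
  ],
)

```text
t: 1.7
tcp_pos: [0.6035, -0.0769, 0.3003]
ee_rot: [-0.001, 0.993, 0.12, 0.001]
ft_force: [0.1, 0.3, 0.3]
grip_width: 1.0
```

```bash
python3 - <<'E'
from h import *
m=camera_model("wrist");np.save("m1.npy",m,allow_pickle=True)
f=grab_frame("wrist");cv2.imwrite("pics/w1.png",f[:,:,::-1])
print(np.round(st()[1],4),yaw())
for p in [(0,-.1,.124),(.057,-.18,.012),(.057,.18,.012),(-.118,.18,.012),(-.118,-.18,.012)]: print(p,proj(m,j2w(*p),True))
E
```

```text
[ 0.6021 -0.0794  0.2999] 0.2386454168365208
(0, -0.1, 0.124) [289.58175109 229.66371956]
(0.057, -0.18, 0.012) [323.6793062 253.0533312]
(0.057, 0.18, 0.012) [329.57594748  -1.12525334]
(-0.118, 0.18, 0.012) [197.71597813   0.47537016]
(-0.118, -0.18, 0.012) [205.40682221 252.81548364]
```

View pics/w1.png

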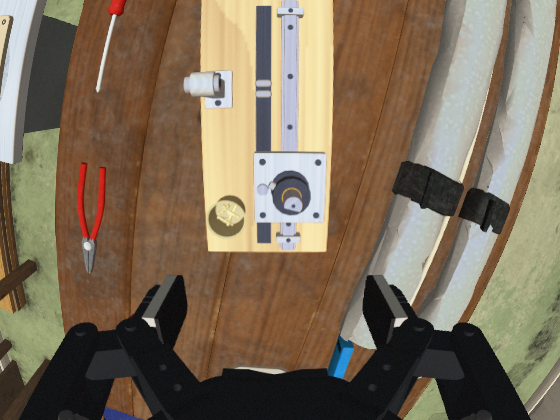

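```bash
python3 - <<'E'
from h import *
m=camera_model("wrist")
f=grab_frame("wrist");cv2.imwrite("pics/w2.png",f[:,:,::-1])
print(np.round(st()[1],4),yaw())
for p in [(.057,-.18,.012),(.057,.18,.012),(-.118,.18,.012),(-.118,-.18,.012)]: print(p,proj(m,j2w(*p),True))
import pickle;pickle.dump(m,open("m2.pkl","wb"))
a=f[140:260,195:340,::-1];cv2.imwrite("pics/w2c.png",cv2.resize(a,None,fx=5,fy=5,interpolation=cv2.INTER_CUBIC))
a=f[0:120,190:340,::-1];cv2.imwrite("pics/w2d.png",cv2.resize(a,None,fx=5,fy=5,interpolation=cv2.INTER_CUBIC))
E
```

```text
[ 0.6013 -0.0812  0.2997] 0.23627679046028705
(0.057, -0.18, 0.012) [325.8008347  251.42096475]
(0.057, 0.18, 0.012) [331.15063295  -3.08701146]
(-0.118, 0.18, 0.012) [199.14532252  -1.3310113 ]
(-0.118, -0.18, 0.012) [207.2127946  251.40733654]
```

View pics/w2c.png

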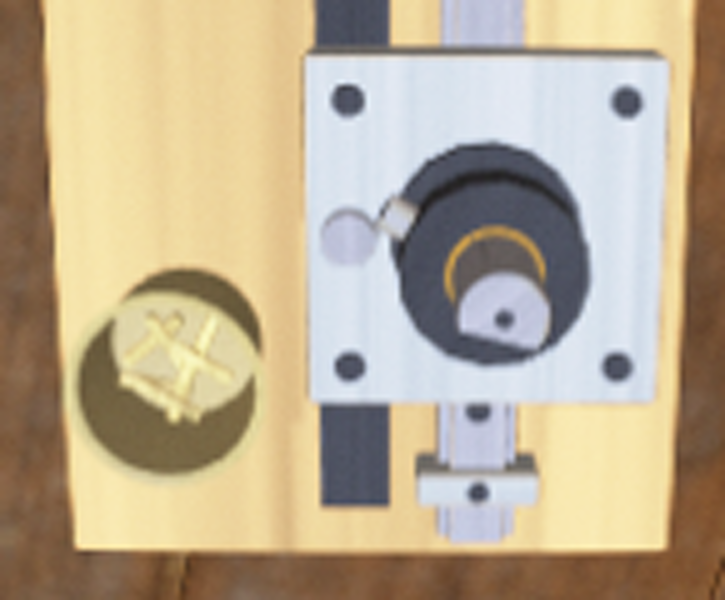

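View pics/w2d.png

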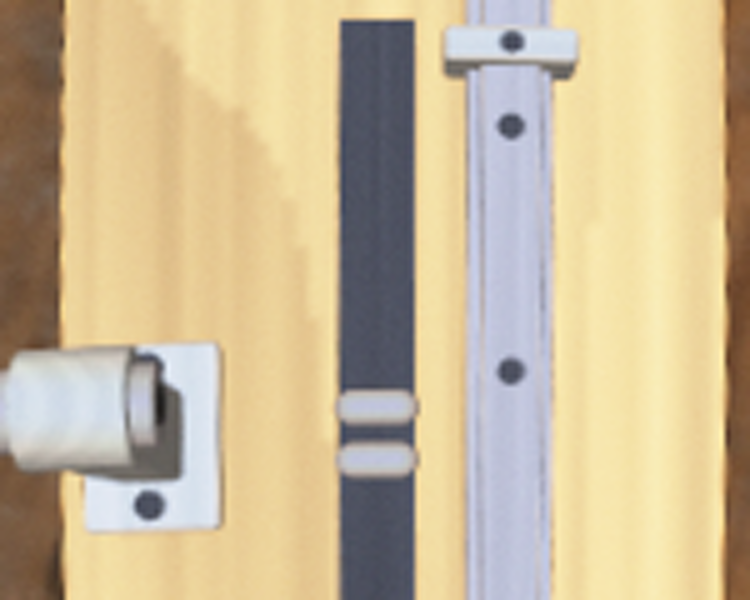

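```bash
python3 - <<'E'
from h import *
import pickle;m=pickle.load(open("m2.pkl","rb"))
g=lambda u,v,z:onz(m,195+u/5,140+v/5,z,True)
g2=lambda u,v,z:onz(m,190+u/5,u*0+v/5,z,True)
def pr(n,p): print(n,np.round(p,4),"jig",np.round(w2j(p)*1000,1))
pr("base r",g(667,549,.012));pr("base l",g(75,549,.012))
cs=[g(305,56,.05),g(668,58,.05),g(655,403,.05),g(311,400,.05)]
for c in cs: pr("car",c)
cc=np.mean(cs,0);pr("centre",cc)
for i in range(4): print(np.linalg.norm(cs[i]-cs[i-1]))
pr("shaft top round",g(503,320,.124))
a,b=g(458,335,.124),g(525,352,.124);pr("fa",a);pr("fb",b)
pr("screw tip",g(389,210,.082));pr("screw end",g(398,217,.082))
pr("collar top c",g(493,275,.09))
pr("bolt far",g2(512,41,.03));pr("ridges mid",g2(377,432,.014));pr("rail bolt",g2(512,370,.027));pr("cup",g(170,385,.058));pr("guide face mid",g2(157,403,.118)); pr("flange",g2(151,437,.016))
pr("startstop",g(478,492,.035))
E
```

```text
base r [ 0.7076 -0.1726  0.012 ] jig [  60.7 -177.4]
base l [ 0.5384 -0.2141  0.012 ] jig [-113.6 -177.3]
car [ 0.5738 -0.0529  0.05  ] jig [-40.6 -29.2]
car [ 0.6598 -0.0317  0.05  ] jig [ 47.9 -29.2]
car [ 0.6814 -0.1184  0.05  ] jig [  48.2 -118.5]
car [ 0.595  -0.1385  0.05  ] jig [ -40.5 -117.4]
centre [ 0.6275 -0.0854  0.05  ] jig [  3.7 -73.6]
0.088238311297102
0.0884989766439905
0.08926520315396984
0.08874000683800955
shaft top round [ 0.6272 -0.0861  0.124 ] jig [  3.3 -74.2]
fa [ 0.619  -0.0914  0.124 ] jig [ -5.9 -77.4]
fb [ 0.6334 -0.0917  0.124 ] jig [  8.  -81.1]
screw tip [ 0.6011 -0.0784  0.082 ] jig [-20.2 -60.5]
screw end [ 0.6035 -0.0795  0.082 ] jig [-18.2 -62.2]
collar top c [ 0.627  -0.0856  0.09  ] jig [  3.2 -73.7]
bolt far [0.5737 0.1365 0.03  ] jig [  4.5 154.7]
ridges mid [0.565  0.0286 0.014 ] jig [-29.8  52. ]
rail bolt [0.5945 0.0514 0.027 ] jig [ 4.3 67.1]
cup [ 0.5593 -0.1403  0.058 ] jig [ -75.6 -110.6]
guide face mid [0.5258 0.0183 0.118 ] jig [-70.3  51.4]
flange [0.5081 0.0148 0.016 ] jig [-88.3  52.1]
startstop [ 0.6453 -0.1589  0.035 ] jig [   3.5 -149.3]
```

```bash
sed -i 's/^TH,T0=.*/TH,T0=0.238,np.array([0.6087,-0.0121])/' h.py; cat >> h.py <<'E'
def Rx(a): return R.from_rotvec([a,0,0]).as_matrix()
E
python3 - <<'E'
from h import *
print(w2j([.627,-.086]), w2j(st()[1]))
print("hover");rel(j2w(0,-.135,.12),Rd(TH)@Rx(.14))
E
```

```text
[ 0.00036152 -0.07613126] [-0.02346702 -0.06544888]
hover
t 1.8 shift [0.0239 0.0694 0.1797] rot [ 0.1403  0.0016 -0.0018]
```

Emit:
jog_arm(
  series=[
    [[0.01,0.025,0,0.05,0,0,0],[0.024,0.05,0.02,0.1,0,0,0],[0.024,0.069,0.05,0.14,0,0,0],[0.024,0.069,0.085,0.14,0,0,0],[0.024,0.069,0.12,0.14,0,0,0],[0.024,0.069,0.15,0.14,0,0,0],[0.024,0.069,0.179,0.14,0,0,0],[0.024,0.069,0.179,0.14,0,0,0]],
  ],
)

```text
t: 2.6
tcp_pos: [0.6367, -0.1442, 0.1168]
ee_rot: [-0.07, 0.991, 0.116, -0.013]
ft_force: [-0.3, 0.3, -0.7]
grip_width: -0.0
```

```bash
python3 - <<'E'
from h import *
m=camera_model("wrist");f=grab_frame("wrist");cv2.imwrite("pics/w3.png",f[:,:,::-1])
s=get_state();print(s["ft_force"],s["grip_width"],st()[1],w2j(st()[1]))
print("face",proj(m,j2w(0,-.1205,.05),True),"tcp",proj(m,st()[1],True))
rel(j2w(0,-.135,.042),Rd(TH)@Rx(.14))
E
```

```text
[-0.64876188  0.16220185  0.11940089] 0.001244352671445349 [ 0.63880165 -0.14396528  0.11944156] [-0.00183536 -0.13524494]
face [279.40397872 224.38040311] tcp [276.54264441 282.30535839]
t 2.65 shift [0.0022 0.0107 0.0767] rot [-0.0013  0.0045 -0.0047]
```

View pics/w3.png

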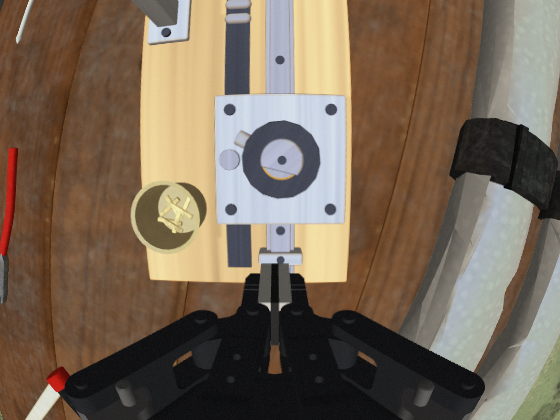

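Emit:
jog_arm(
  series=[
    [[0.001,0.002,0.02,0,0,0,0],[0.002,0.005,0.04,0,0,0,0],[0.002,0.008,0.055,0,0,0,0],[0.002,0.009,0.065,0,0,0,0],[0.002,0.01,0.073,0,0,0,0],[0.002,0.0107,0.0767,0,0,0,0],[0.002,0.0107,0.0767,0,0,0,0],[0.002,0.0107,0.0767,0,0,0,0]],
  ],
)

```text
t: 3.45
tcp_pos: [0.6438, -0.1417, 0.0444]
ee_rot: [-0.069, 0.991, 0.117, -0.008]
ft_force: [-0.1, -0.6, 0.3]
grip_width: 0.0
```

```bash
python3 - <<'E'
from h import *
s=get_state();print(s["ft_force"],st()[1],w2j(st()[1]))
m=camera_model("wrist");f=grab_frame("wrist");cv2.imwrite("pics/w4.png",f[:,:,::-1])
f=grab_frame("side");cv2.imwrite("pics/s4.png",cv2.resize(f[150:280,225:330,::-1],None,fx=4,fy=4))
rel(j2w(0,-.135+.1,.042),Rd(TH)@Rx(.14))
E
```

```text
[-0.10255184 -0.55519302  0.25423803] [ 0.64378333 -0.14168363  0.04443864] [ 0.00354381 -0.13420208]
t 3.55 shift [-0.0038 -0.0979  0.0163] rot [ 0.0004 -0.0013 -0.0019]
```

View pics/w4.png

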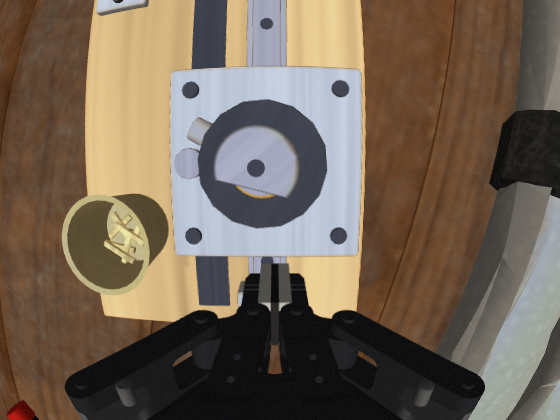

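View pics/s4.png

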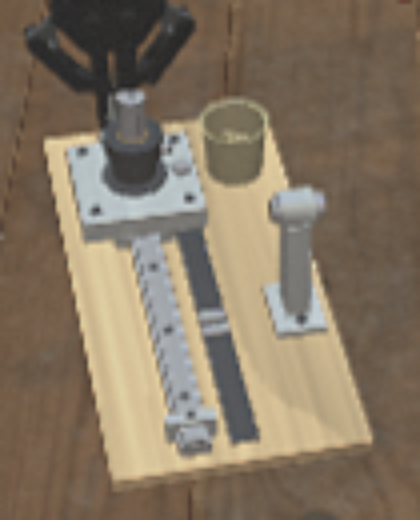

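Emit:
jog_arm(
  series=[
    [[-0.0035,-0.005,0.004,0,0,0,0],[-0.0035,-0.015,0.0055,0,0,0,0],[-0.0035,-0.027,0.007,0,0,0,0],[-0.0035,-0.039,0.0085,0,0,0,0],[-0.0035,-0.051,0.0102,0,0,0,0],[-0.0035,-0.063,0.0119,0,0,0,0],[-0.0035,-0.075,0.0136,0,0,0,0],[-0.0035,-0.085,0.015,0,0,0,0]],
  ],
)

```text
t: 4.35
tcp_pos: [0.6191, -0.057, 0.0409]
ee_rot: [-0.07, 0.991, 0.118, -0.009]
ft_force: [-0.0, -1.0, -0.4]
grip_width: 0.004
```

```bash
python3 - <<'E'
from h import *
s=get_state();print(s["ft_force"],st()[1],w2j(st()[1]))
m=camera_model("wrist");f=grab_frame("wrist");cv2.imwrite("pics/w5.png",f[:,:,::-1])
print(w2j(st()[1]))
E
```

```text
[-0.00579995 -0.96651469 -0.42521923] [ 0.61913886 -0.05698767  0.04087537] [-0.00043809 -0.04608341]
[-0.00029885 -0.04351826]
```

View pics/w5.png

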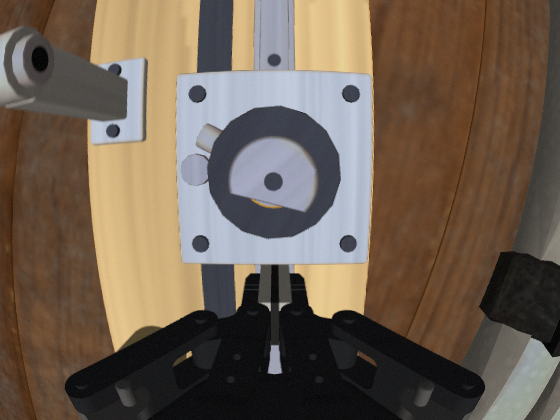

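```bash
python3 - <<'E'
from h import *
s,p,_=st()
m=camera_model("wrist");f=grab_frame("wrist");cv2.imwrite("pics/w6.png",cv2.resize(f[60:280,150:400,::-1],None,fx=3,fy=3,interpolation=cv2.INTER_CUBIC))
print(s["t"],w2j(p),s["ft_force"])
import pickle;pickle.dump(m,open("m6.pkl","wb"))
E
```

```text
4.4 [-0.00029885 -0.04351826] [-0.87401852  2.58690005 -0.39034145]
```

View pics/w6.png

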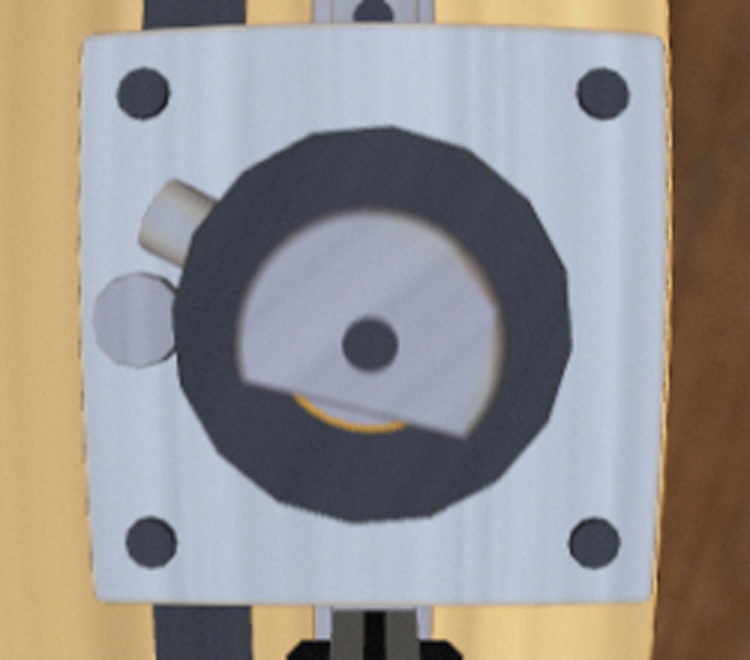

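```bash
python3 - <<'E'
from h import *
import pickle;m=pickle.load(open("m6.pkl","rb"))
g=lambda u,v,z:w2j(onz(m,150+u/3,60+v/3,z,True))*1000
c=[g(*q,.05) for q in [(84,38),(663,38),(652,600),(97,600)]];print(np.round(c,1),np.mean(c,0))
print("shaft",g(370,345,.124))
a,b=g(241,380,.124),g(466,437,.124);print(a,b,np.arctan2(*(b-a)[::-1]))
print(w2j(st()[1]))
E
```

```text
[[-43.6  57.5]
 [ 44.8  57.6]
 [ 45.2 -30.5]
 [-43.4 -30.7]] [ 0.75389347 13.46714332]
shaft [ 0.40584815 13.52257062]
[-8.96936433 11.01017059] [7.42720964 6.83623052] -0.24926741714332676
[-0.00024318 -0.04437188]
```

Emit:
jog_arm(
  series=[
    [[0,-0.006,0.0008,0,0,0,0],[0,-0.012,0.0017,0,0,0,0],[0,-0.018,0.0025,0,0,0,0],[0,-0.023,0.0032,0,0,0,0],[0,-0.027,0.0038,0,0,0,0],[0,-0.029,0.0041,0,0,0,0],[0,-0.03,0.0042,0,0,0,0],[0,-0.03,0.0042,0,0,0,0]],
  ],
)

```text
t: 5.25
tcp_pos: [0.6128, -0.0303, 0.0409]
ee_rot: [-0.069, 0.991, 0.117, -0.008]
ft_force: [-0.1, -4.4, 0.5]
grip_width: 0.001
```

```bash
cat > look.py <<'E'
from h import *
import pickle,sys
n,u0,u1,v0,v1,k=sys.argv[1],*map(int,sys.argv[2:7])
s,p,_=st()
m=camera_model("wrist");f=grab_frame("wrist");cv2.imwrite(f"pics/{n}.png",cv2.resize(f[v0:v1,u0:u1,::-1],None,fx=k,fy=k,interpolation=cv2.INTER_CUBIC))
pickle.dump(m,open(f"{n}.pkl","wb"))
print(s["t"],"tcp jig",w2j(p),p[2],"yaw-TH",yaw()-TH,s["ft_force"],s["moment"],s["grip_width"])
E
python3 look.py w7 150 400 60 280 3
```

```text
5.25 tcp jig [-0.00031158 -0.01868829] 0.04089476163338341 yaw-TH -0.0029246126118599447 [-0.08123159 -4.4359582   0.51465806] [-1.11274879 -0.0688978   0.05181159] 0.0013705344232102523
```

View pics/w7.png

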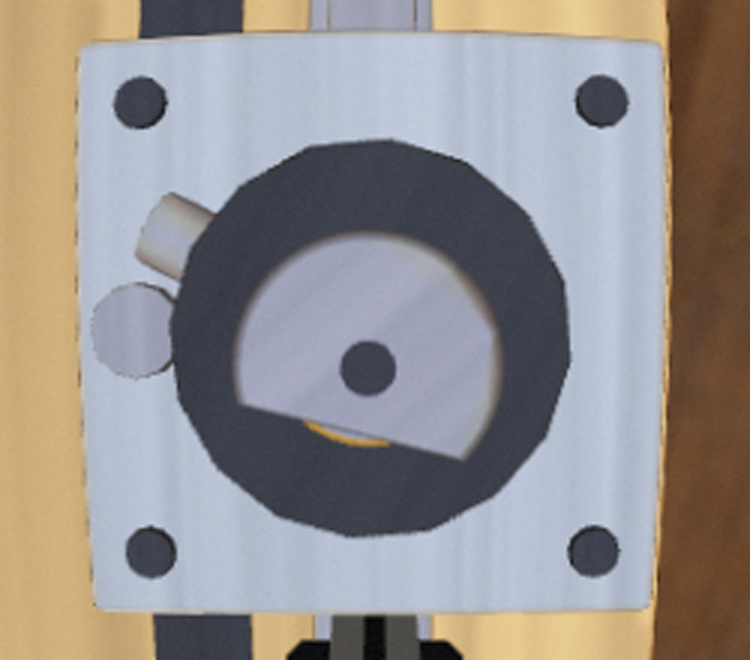

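Emit:
jog_arm(
  series=[
    [[0,-0.0015,0.0002,0,0,0,0],[0,-0.003,0.0004,0,0,0,0],[0,-0.0045,0.0006,0,0,0,0],[0,-0.006,0.0008,0,0,0,0],[0,-0.007,0.001,0,0,0,0],[0,-0.008,0.0011,0,0,0,0],[0,-0.008,0.0011,0,0,0,0],[0,-0.008,0.0011,0,0,0,0]],
  ],
)

```text
t: 6.1
tcp_pos: [0.6105, -0.0208, 0.0409]
ee_rot: [-0.07, 0.991, 0.117, -0.008]
ft_force: [0.1, -2.6, 0.1]
grip_width: -0.005
```

```bash
cat > car.py <<'E'
from h import *
import pickle,sys
n=sys.argv[1];m=pickle.load(open(n+".pkl","rb"))
E
python3 look.py w8 150 400 60 280 3
```

```text
6.1 tcp jig [-0.0002651  -0.00884286] 0.04090001879283986 yaw-TH -0.0016366483450766522 [ 0.06037665 -2.64072163  0.09825394] [-0.65416761  0.07426443 -0.03646675] -0.005214434580912851
```

View pics/w8.png

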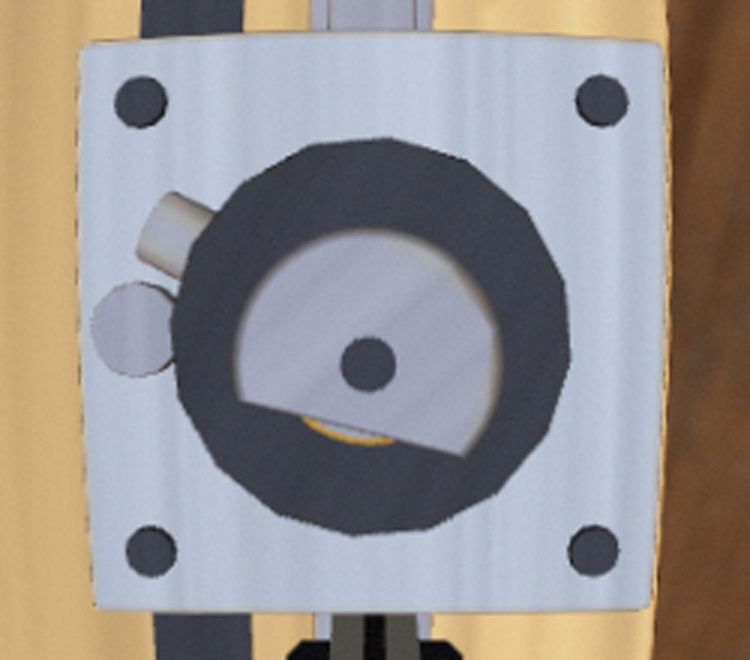

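```bash
python3 - <<'E'
from h import *
import pickle
for n,cs,sh in (("w7",[(80,46),(662,46),(651,609),(95,609)],(368,368)),("w8",[(80,44),(662,44),(651,608),(95,608)],(368,363))):
    m=pickle.load(open(n+".pkl","rb"))
    g=lambda u,v,z:w2j(onz(m,150+u/3,60+v/3,z,True))*1000
    print(n,np.mean([g(*q,.05) for q in cs],0),g(*sh,.124))
E
python3 look.py w9 0 560 0 420 1
```

```text
w7 [ 0.6382901 36.9341147] [ 0.41561849 37.09370314]
w8 [ 0.61012525 47.00967699] [ 0.41165042 47.08189575]
6.15 tcp jig [-0.00029121 -0.00862641] 0.04087151605528609 yaw-TH -0.0015201350767811983 [-0.51642731 -2.1939283  -0.09801685] [-0.58580324  0.1001366   0.02511882] 0.005058157135606082
```

View pics/w9.png

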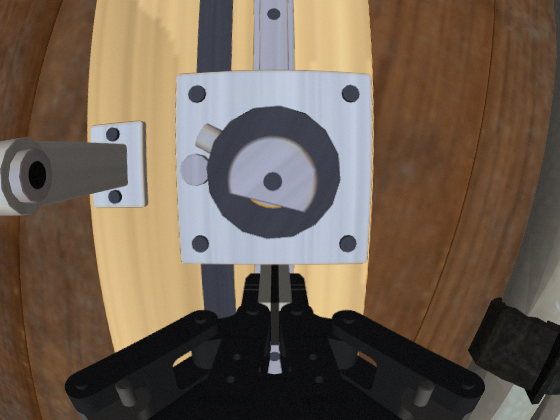

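```bash
python3 - <<'E'
from h import *
import pickle
m=pickle.load(open("w9.pkl","rb"))
g=lambda u,v,z:w2j(onz(m,u,v,z,True))*1000
print("plate bolts",g(113,134,.016),g(115,196,.016),"plate edge R",g(145,121,.016),g(146,206.5,.016))
print("bore mouth",g(36,175.5,.109))
print("car bolts",np.mean([g(*q,.05) for q in [(197,94),(350.5,94),(348,243.5),(200.5,243.5)]],0))
print("sh",g(272.5,181,.124))
E
```

```text
plate bolts [-94.65752382  68.85038447] [-94.78961433  31.71634073] plate edge R [-73.3307602   74.88152323] [-74.27740087  25.16414211]
bore mouth [-75.44979755  50.00786066]
car bolts [ 0.60786213 47.12209417]
sh [ 0.37072535 47.28756035]
```

Emit:
jog_arm(
  series=[
    [[0,-0.001,0.0001,0,0,0,0],[0,-0.002,0.0003,0,0,0,0],[0,-0.003,0.0004,0,0,0,0],[0,-0.0035,0.0005,0,0,0,0],[0,-0.0035,0.0005,0,0,0,0],[0,-0.0035,0.0005,0,0,0,0],[0,-0.0035,0.0005,0,0,0,0],[0,-0.0035,0.0005,0,0,0,0]],
  ],
)

```text
t: 7.0
tcp_pos: [0.6102, -0.0174, 0.0411]
ee_rot: [-0.07, 0.991, 0.118, -0.008]
ft_force: [0.9, -0.1, -0.7]
grip_width: 0.002
```

```bash
python3 look.py w10 0 560 0 420 1
```

```text
7.0 tcp jig [ 0.00024999 -0.00552341] 0.041083856045715565 yaw-TH -0.0018476973785760131 [ 0.86549874 -0.06816708 -0.65506816] [-0.12920844 -0.00732636  0.00960455] 0.002012284093794907
```

View pics/w10.png

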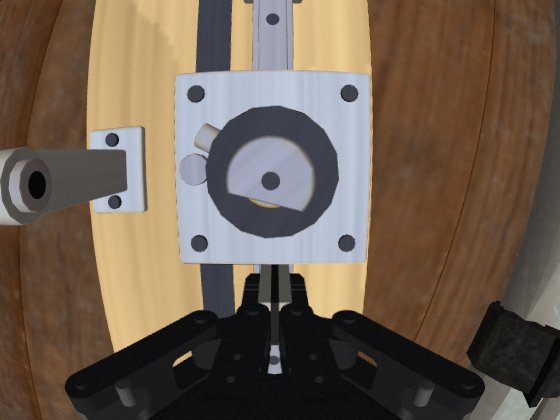

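```bash
python3 - <<'E'
from h import *
import pickle
m=pickle.load(open("w10.pkl","rb"))
g=lambda u,v,z:w2j(onz(m,u,v,z,True))*1000
print("plate",g(112,140,.016),g(114.5,202,.016))
print("bore mouth",g(36,185,.109))
print("car bolts",np.mean([g(*q,.05) for q in [(196,93.5),(349,93),(346.5,243),(199.5,243.5)]],0))
print("sh",g(270,181,.124))
E
```

```text
plate [-94.85390078  68.42300263] [-94.91747578  31.1935368 ]
bore mouth [-75.34346135  50.12336604]
car bolts [ 0.5318772  50.45644936]
sh [ 0.26240914 50.43883441]
```

```bash
python3 - <<'E'
from h import *
Q=Rd(TH)@Rx(.14)
rel(j2w(0,-.025,.045),Q);rel(j2w(0,-.025,.22),Q)
ax=j2w(.0003,.0503,.18);Y=TH+1.32
rel(ax+.0025*Rd(Y)[:,0],Rd(Y))
E
```

```text
t 7.05 shift [-0.0001  0.0187 -0.0066] rot [-0.0004 -0.0008 -0.0018]
t 7.05 shift [-0.     -0.0058 -0.1799] rot [-0.0004 -0.0008 -0.0018]
t 7.05 shift [ 0.0007 -0.0771 -0.1294] rot [-0.1189 -0.0932 -1.3195]
```

Emit:
jog_arm(
  series=[
    [[0,0.008,-0.001,0,0,0,0],[0,0.018,-0.004,0,0,0,0],[0,0.017,-0.02,0,0,0,0],[0,0.012,-0.055,0,0,0,0],[0,0.006,-0.095,0,0,0,0.2],[0,0,-0.135,0,0,0,0.5],[0,-0.006,-0.175,0,0,0,0.5],[0,-0.006,-0.18,0,0,0,0.5]],
  ],
)

```text
t: 7.85
tcp_pos: [0.6179, -0.0362, 0.227]
ee_rot: [-0.069, 0.991, 0.118, -0.003]
ft_force: [2.0, 0.3, 0.8]
grip_width: 0.496
```

```bash
python3 - <<'E'
from h import *
ax=j2w(.0003,.0503,.20);Y=TH+1.32
rel(ax+.0025*Rd(Y)[:,0],Rd(Y))
E
python3 look.py w11 120 400 20 240 2
```

```text
t 7.85 shift [-0.0028 -0.0739  0.0374] rot [-0.1092 -0.0998 -1.3196]
7.85 tcp jig [ 0.00324562 -0.02563048] 0.22700733100312967 yaw-TH -0.0026642394833784055 [2.02656753 0.26826506 0.82169819] [-0.16524688 -0.09834883  0.00540402] 0.4964066465913769
```

View pics/w11.png

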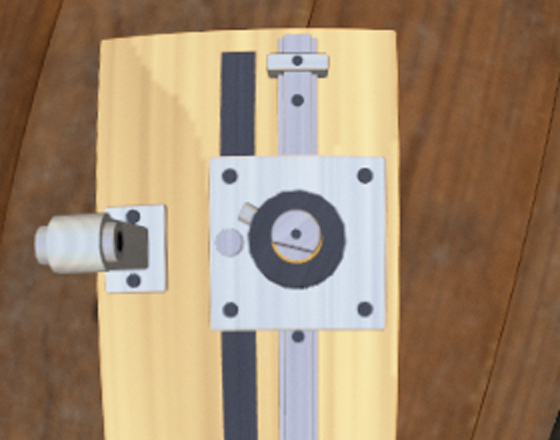

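```bash
python3 - <<'E'
from h import *
import pickle
m=pickle.load(open("w11.pkl","rb"))
g=lambda u,v,z:np.round(w2j(onz(m,120+u/2,20+v/2,z,True))*1000,1)
print("plate",g(133,216,.016),g(133.5,280.5,.016))
print("car bolts",np.mean([g(*q,.05) for q in [(230,176),(365,176),(365,310),(231,310)]],0), "shaft",g(296,234,.124))
ax=j2w(.0003,.0503,.20);Y=TH+1.32
rel(ax+.0025*Rd(Y)[:,0],Rd(Y))
E
```

```text
plate [-92.7  68.8] [-92.9  31.8]
car bolts [ 0.85 50.15] shaft [ 0.6 50.3]
t 7.9 shift [-0.0016 -0.0744  0.0356] rot [-0.1114 -0.0975 -1.3199]
```

Emit:
jog_arm(
  series=[
    [[-0.003,-0.009,0.005,-0.015,-0.01,-0.14,0.5],[-0.003,-0.018,0.01,-0.03,-0.02,-0.28,0.5],[-0.003,-0.027,0.015,-0.04,-0.035,-0.42,0.5],[-0.003,-0.036,0.019,-0.055,-0.045,-0.56,0.5],[-0.003,-0.046,0.023,-0.065,-0.055,-0.7,0.5],[-0.003,-0.055,0.027,-0.08,-0.065,-0.84,0.5],[-0.003,-0.064,0.032,-0.09,-0.08,-0.98,0.5],[-0.003,-0.074,0.037,-0.1,-0.09,-1.12,0.5]],
  ],
)

```text
t: 8.7
tcp_pos: [0.5925, 0.0389, 0.1928]
ee_rot: [-0.011, 0.776, 0.631, -0.008]
ft_force: [0.7, 0.7, -0.4]
grip_width: 0.498
```

```bash
python3 - <<'E'
from h import *
ax=j2w(.0003,.0503,.18);Y=TH+1.32
rel(ax+.0025*Rd(Y)[:,0],Rd(Y))
E
```

```text
t 8.7 shift [0.0014 0.0049 0.0127] rot [-0.0267 -0.0051 -0.1934]
```

Emit:
jog_arm(
  series=[
    [[0.0007,0.002,0.006,-0.013,-0.002,-0.1,0.5],[0.0014,0.005,0.012,-0.027,-0.005,-0.193,0.5],[0.0014,0.005,0.0127,-0.027,-0.005,-0.193,0.5],[0.0014,0.005,0.0127,-0.027,-0.005,-0.193,0.5],[0.0014,0.005,0.0127,-0.027,-0.005,-0.193,0.5],[0.0014,0.005,0.0127,-0.027,-0.005,-0.193,0.5],[0.0014,0.005,0.0127,-0.027,-0.005,-0.193,0.5],[0.0014,0.005,0.0127,-0.027,-0.005,-0.193,0.5]],
  ],
)

```text
t: 9.5
tcp_pos: [0.5982, 0.0395, 0.1811]
ee_rot: [0.0, 0.714, 0.7, 0.001]
ft_force: [-0.0, 0.3, 0.4]
grip_width: 0.499
```

```bash
python3 look.py w12 150 430 80 300 2; python3 - <<'E'
from h import *
ax=j2w(.0003,.0503,.096);Y=TH+1.32
rel(ax+.0025*Rd(Y)[:,0],Rd(Y))
m=camera_model("wrist");print("axis top",proj(m,j2w(.0003,.0503,.124),True))
E
```

```text
9.5 tcp jig [0.00191441 0.0526081 ] 0.1810609422636813 yaw-TH 1.3138484996272797 [-0.02018415  0.27482282  0.43752151] [ 0.00705564  0.03671032 -0.01522024] 0.49857883940890546
t 9.55 shift [-0.0002 -0.0012  0.085 ] rot [ 0.002  -0.0007 -0.0062]
axis top [268.89853377 233.22509403]
```

View pics/w12.png

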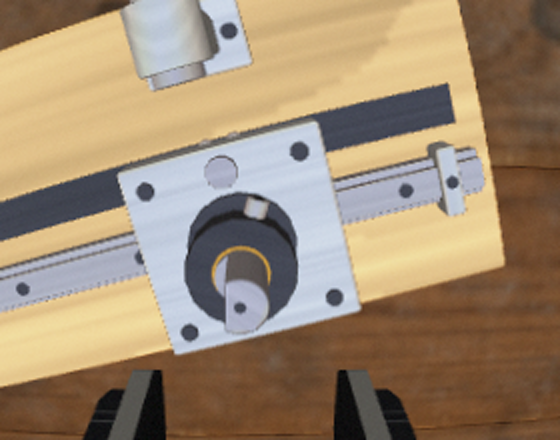

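Emit:
jog_arm(
  series=[
    [[0,0,0.02,0,0,0,0.5],[0,-0.001,0.045,0,0,-0.006,0.5],[0,-0.001,0.065,0,0,-0.006,0.5],[0,-0.001,0.078,0,0,-0.006,0.5],[0,-0.001,0.085,0,0,-0.006,0.5],[0,-0.001,0.085,0,0,-0.006,0.5],[0,-0.001,0.085,0,0,-0.006,0.5],[0,-0.001,0.085,0,0,-0.006,0.5]],
  ],
)

```text
t: 10.35
tcp_pos: [0.5979, 0.0398, 0.0968]
ee_rot: [0.001, 0.712, 0.703, 0.002]
ft_force: [0.0, -0.5, 0.4]
grip_width: 0.501
```

```bash
python3 look.py w13 0 560 0 420 1; python3 - <<'E'
from h import *
ax=j2w(.0003,.0503,.096);Y=TH+1.32
rel(ax+.0025*Rd(Y)[:,0],Rd(Y))
E
```

```text
10.35 tcp jig [0.00177317 0.05294193] 0.09684931935247787 yaw-TH 1.3200909580125946 [ 0.03039664 -0.52498838  0.43207622] [ 0.02869171 -0.00044008  0.03859949] 0.5005161023796851
t 10.4 shift [-0.0004 -0.0007  0.0008] rot [ 0.0034 -0.0009  0.0001]
```

View pics/w13.png

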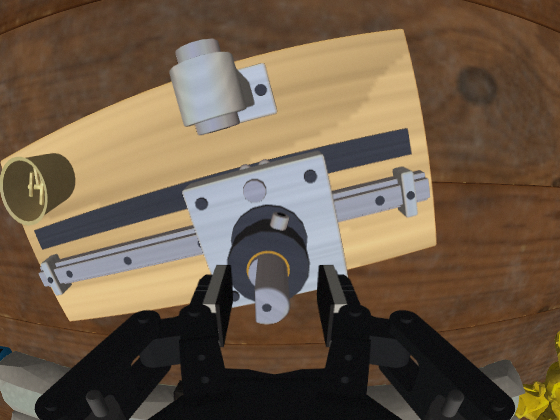

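Emit:
jog_arm(
  series=[
    [[0,0,0,0,0,0,0.3],[0,0,0,0,0,0,0.2],[0,0,0,0,0,0,0.15],[0,0,0,0,0,0,0.1],[0,0,0,0,0,0,0.0],[0,0,0,0,0,0,0.0],[0,0,0,0,0,0,0.0],[0,0,0,0,0,0,0.0]],
  ],
)

```text
t: 11.2
tcp_pos: [0.5973, 0.0391, 0.0964]
ee_rot: [0.001, 0.712, 0.702, 0.001]
ft_force: [-1.6, -1.3, 5.4]
grip_width: 0.162
```

```bash
python3 look.py w14 120 440 120 360 2
```

```text
11.2 tcp jig [0.00104065 0.05247471] 0.09643408841814395 yaw-TH 1.3196447004514376 [-1.61128636 -1.34293125  5.40170298] [-0.20672262  0.30959275  0.04901364] 0.16175555371455919
```

View pics/w14.png

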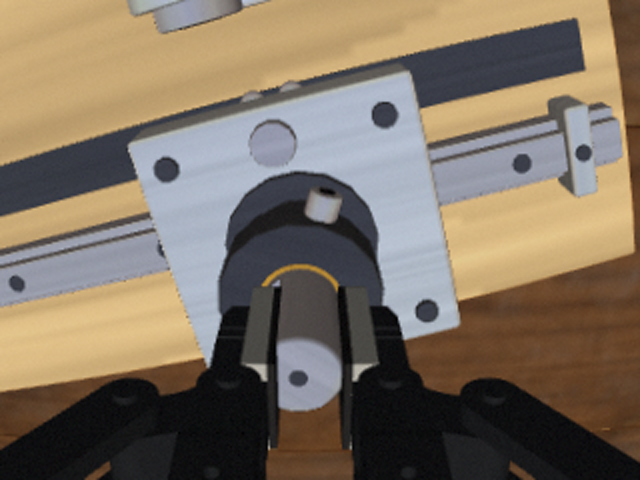

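Emit:
jog_arm(
  series=[
    [[0,0.0003,0,0,0,0.14,0],[-0.0001,0.0007,0,0,0,0.28,0],[-0.0002,0.001,0,0,0,0.42,0],[-0.0004,0.0013,0,0,0,0.56,0],[-0.0006,0.0016,0,0,0,0.7,0],[-0.0008,0.0019,0,0,0,0.84,0],[-0.0011,0.0021,0,0,0,0.98,0],[-0.0014,0.0023,0,0,0,1.12,0]],
  ],
)

```text
t: 12.05
tcp_pos: [0.5989, 0.0368, 0.0964]
ee_rot: [0.001, 0.977, 0.214, 0.0]
ft_force: [-3.5, -3.7, 6.3]
grip_width: 0.162
```

```bash
python3 look.py w15 120 440 120 360 2; python3 - <<'E'
from h import *
ax=j2w(.0003,.0503,.096);Y=TH
rel(ax+.0025*Rd(Y)[:,0],Rd(Y))
E
```

```text
12.05 tcp jig [0.00203167 0.04982758] 0.09641014855280247 yaw-TH 0.1883548640988501 [-3.47483255 -3.68580792  6.33076778] [-0.6017375   0.59302303  0.08594555] 0.16170926365418117
t 12.1 shift [ 0.0008 -0.0003  0.0004] rot [ 0.0016 -0.0003  0.1884]
```

View pics/w15.png

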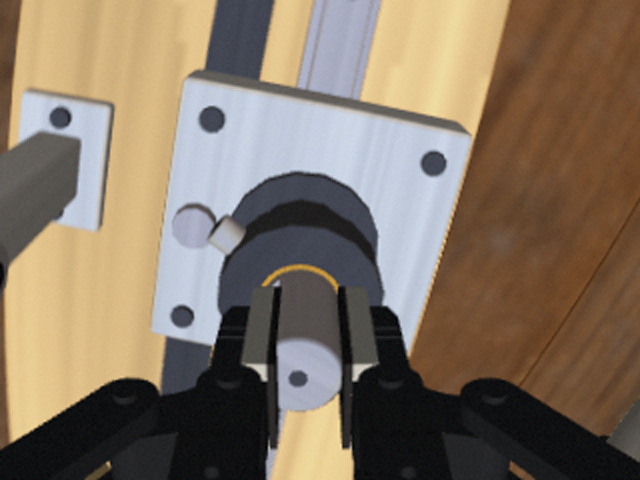

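Emit:
jog_arm(
  series=[
    [[-0.0003,0.0004,0,0,0,0.1,0],[-0.0007,0.001,0,0,0,0.17,0],[-0.0007,0.001,0,0,0,0.188,0],[-0.0007,0.001,0,0,0,0.188,0],[-0.0007,0.001,0,0,0,0.188,0],[-0.0007,0.001,0,0,0,0.188,0],[-0.0007,0.001,0,0,0,0.188,0],[-0.0007,0.001,0,0,0,0.188,0]],
  ],
)

```text
t: 12.9
tcp_pos: [0.5989, 0.0364, 0.0964]
ee_rot: [0.0, 0.992, 0.125, 0.001]
ft_force: [-2.4, -1.7, 6.0]
grip_width: 0.159
```

```bash
python3 look.py w16 120 440 120 360 2
```

```text
12.9 tcp jig [0.0018925  0.04942823] 0.0964322965545562 yaw-TH 0.011913114493284305 [-2.4223268  -1.66001188  6.04603257] [-0.38039256  0.47042553 -0.04159528] 0.158712380343914
```

View pics/w16.png

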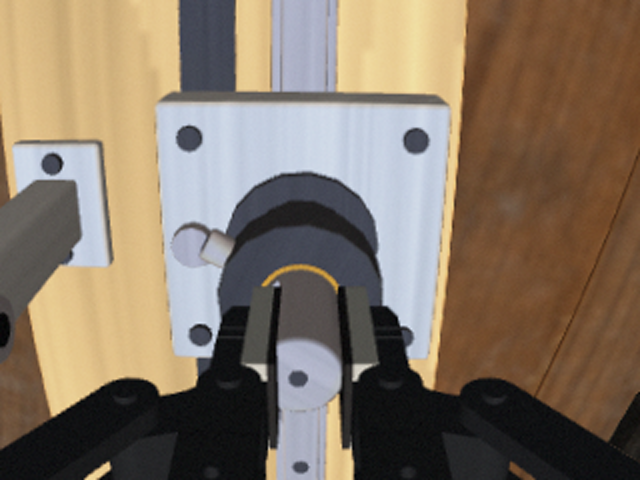

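```bash
python3 - <<'E'
from h import *
import pickle
m=pickle.load(open("w16.pkl","rb"))
g=lambda u,v,z:np.round(w2j(onz(m,120+u/2,120+v/2,z,True))*1000,1)
c=[g(189,138,.05),g(416,140,.05)];print(c,np.arctan2(*(c[1]-c[0])[::-1]))
c=[g(158,103,.05),g(449,106,.05)];print(c,np.arctan2(*(c[1]-c[0])[::-1]))
m=pickle.load(open("w8.pkl","rb"))
g=lambda u,v,z:w2j(onz(m,150+u/3,60+v/3,z,True))*1000
for a,b in [((80,44),(662,44)),((95,608),(651,608)),((141,101),(602,100)),((151,551),(593,551))]:
    c=[g(*a,.05),g(*b,.05)];print(c,np.arctan2(*(c[1]-c[0])[::-1]))
E
```

```text
[array([-33.8,  84.4]), array([35. , 84.6])] 0.0029069685557450435
[array([-42.9,  95.3]), array([44.6, 95.4])] 0.0011428566452871736
[array([-43.79902077,  91.305249  ]), array([44.81478668, 91.13133942])] -0.001962553718294997
[array([-43.73844346,   2.86279213]), array([45.16317854,  2.7393274 ])] -0.00138877833869474
[array([-33.91943019,  81.50694718]), array([35.09298806, 81.54347502])] 0.0005292936640285048
[array([-33.84100592,  12.48173239]), array([34.96962397, 12.3910203 ])] -0.001318285217102978
```

Emit:
jog_arm(
  series=[
    [[0,0,0,0,0,0.012,0],[0,0,0,0,0,0.02,0],[0,0,0,0,0,0.02,0],[0,0,0,0,0,0.016,0],[0,0,0,0,0,0.016,0],[0,0,0,0,0,0.016,0],[0,0,0,0,0,0.016,0],[0,0,0,0,0,0.016,0]],
  ],
)

```text
t: 13.75
tcp_pos: [0.5988, 0.0363, 0.0964]
ee_rot: [0.0, 0.993, 0.117, 0.0]
ft_force: [-2.5, -1.2, 6.7]
grip_width: 0.159
```

```bash
python3 -c "
from h import *
s=get_state();print(yaw()-TH,w2j(st()[1]),s['ft_force'],s['moment'],s['grip_width'])"
```

```text
-0.004053396812392446 [0.00184599 0.0493968 ] [-2.49056259 -1.24092772  6.70962865] [-0.37727213  0.4806253   0.03309021] 0.15877969788463006
```

Emit:
jog_arm(
  series=[
    [[0,0,0,0,0,0,0.4],[0,0,0,0,0,0,0.5],[0,0,0,0,0,0,0.5],[0,0,-0.02,0,0,0,0.5],[0,0,-0.045,0,0,0,0.5],[0,0,-0.07,0,0,0,0.5],[0,0,-0.085,0,0,0,0.5],[0,0,-0.085,0,0,0,0.5]],
  ],
)

```text
t: 14.55
tcp_pos: [0.6008, 0.0374, 0.183]
ee_rot: [-0.0, 0.993, 0.117, 0.003]
ft_force: [-0.4, 0.5, -0.4]
grip_width: 0.498
```

```bash
python3 look.py w17 140 390 120 320 3;python3 look.py w18 140 390 120 320 3
```

```text
14.55 tcp jig [0.00398913 0.04991906] 0.1830137664498877 yaw-TH -0.003878449047548166 [-0.44261974  0.54284943 -0.40591938] [-0.0456675   0.02367303  0.02110426] 0.4983494994156145
14.6 tcp jig [0.00289611 0.04987281] 0.181477389326137 yaw-TH -0.0038735664682181814 [0.48363854 0.13766761 0.31974133] [ 0.06623286  0.05638865 -0.03603186] 0.49879727940635654
```

View pics/w18.png

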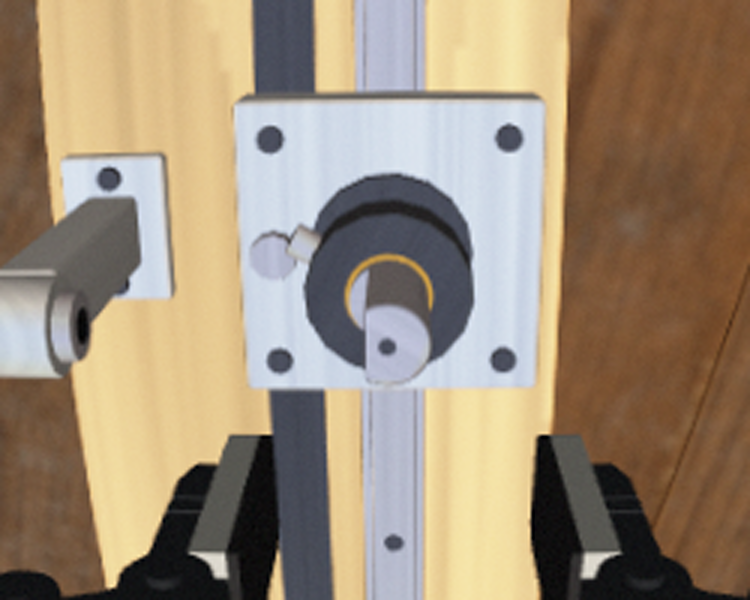

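```bash
python3 - <<'E'
from h import *
import pickle
m=pickle.load(open("w18.pkl","rb"))
g=lambda u,v,z:w2j(onz(m,140+u/3,120+v/3,z,True))*1000
a,b=g(366,307,.124),g(366.5,381,.124);print("flat",a,b,np.arctan2((b-a)[0],-(b-a)[1]))
sh=g(387,346,.124);print("shaft",sh)
for uv in [(295,240),(300,243),(303,245)]:
    t=g(*uv,.082);d=t-sh;print("screw",t,np.hypot(*d),"ang",np.arctan2(-d[1],-d[0]))
print("bolts",np.mean([g(*q,.05) for q in [(270,139),(509,138),(503,360),(280,361)]],0),"plate",g(109,179,.016),g(118,284,.016))
for a in (-.3,-.35,-.4,-.45):
  for r in (22,28.5):
    p=proj(m,j2w(.0005-r/1000*np.cos(a),.0503-r/1000*np.sin(a),.082),True);print(a,r,(p-[140,120])*3)
E
```

```text
flat [-3.92359726 60.02834029] [-4.10853434 42.32880405] -0.01044831567686006
shaft [ 0.58390733 50.81762151]
screw [-23.65090016  63.46514165] 27.336526110180596 ang -0.48099342316992266
screw [-22.37273247  62.64566329] 25.824598413083354 ang -0.47576041760456905
screw [-21.60720708  62.09960934] 24.89435293789746 ang -0.470345909965287
bolts [ 0.72865972 50.24344186] plate [-93.0918608   66.60112262] [-93.1580848   29.81271288]
-0.3 22 [307.82999815 264.46452052]
-0.3 28.5 [283.95529821 257.57802656]
-0.35 22 [309.03815342 260.63972048]
-0.35 28.5 [285.48111658 252.60671759]
-0.4 22 [310.45006605 256.87320568]
-0.4 28.5 [287.27291784 247.70732735]
-0.45 22 [312.06290285 253.17489512]
-0.45 28.5 [289.32741143 242.8929283 ]
```

Emit:
jog_arm(
  series=[
    [[0,0,0,0,0,-0.14,0.8],[0,0,0,0,0,-0.28,0.8],[0,0,0,0,0,-0.42,0.8],[0,0,0,0,0,-0.56,0.8],[0,0,0,0,0,-0.7,0.8],[-0.001,0,0,0,0,-0.84,0.8],[-0.0015,0,0,0,0,-0.98,0.8],[-0.002,0,0,0,0,-1.094,0.8]],
  ],
)

```text
t: 15.45
tcp_pos: [0.5962, 0.0363, 0.1791]
ee_rot: [-0.001, 0.786, 0.618, -0.0]
ft_force: [-0.1, 0.4, 0.1]
grip_width: 0.803
```

```bash
python3 look.py w19 140 390 120 320 3; python3 - <<'E'
from h import *
print(get_state()["qpos"])
rel(j2w(.0005,.0503,.14),Rd(TH+1.09))
E
```

```text
15.45 tcp jig [-0.00073092  0.04998157] 0.17910086821848792 yaw-TH 1.0989196349132502 [-0.06690864  0.41978468  0.12662812] [-0.00900354  0.00707074  0.05305357] 0.8033067342664805
[ 0.26428185  0.67795576 -0.60592556  1.71204333  0.47063281  0.90261437
  0.800574  ]
t 15.5 shift [0.0009 0.001  0.039 ] rot [-0.0016 -0.0007  0.0089]
```

View pics/w19.png

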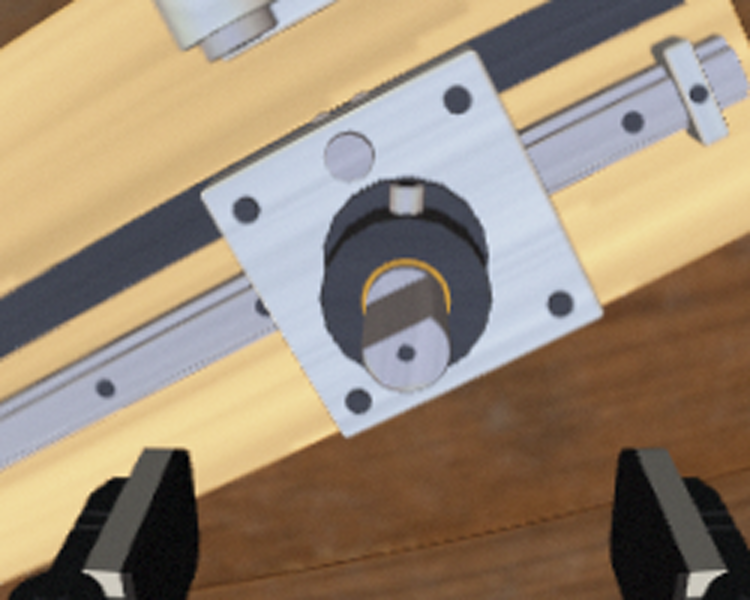

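Emit:
jog_arm(
  series=[
    [[0.0005,0.0005,0.02,0,0,0,0.8],[0.001,0.001,0.045,0,0,0,0.8],[0.001,0.001,0.07,0,0,0,0.8],[0.001,0.001,0.09,0,0,0,0.8],[0.001,0.001,0.105,0,0,0,0.8],[0.001,0.001,0.115,0,0,0,0.8],[0.001,0.001,0.119,0,0,0,0.8],[0.001,0.001,0.119,0,0,0,0.8]],
  ],
)

```text
t: 16.3
tcp_pos: [0.5986, 0.0373, 0.0616]
ee_rot: [0.0, 0.788, 0.616, 0.001]
ft_force: [-0.4, 0.1, -0.3]
grip_width: 0.798
```

```bash
python3 look.py w20 0 560 0 420 1; python3 - <<'E'
from h import *
rel(j2w(.0005,.0503,.060),Rd(TH+1.099))
E
```

```text
16.3 tcp jig [0.00182263 0.05041451] 0.06161356960341074 yaw-TH 1.0898783204943203 [-0.39967217  0.06117435 -0.3432081 ] [-0.00817032  0.03435107  0.03376405] 0.797963462371617
t 16.35 shift [-0.0009 -0.0015  0.0022] rot [ 0.0021 -0.0015 -0.0091]
```

View pics/w20.png

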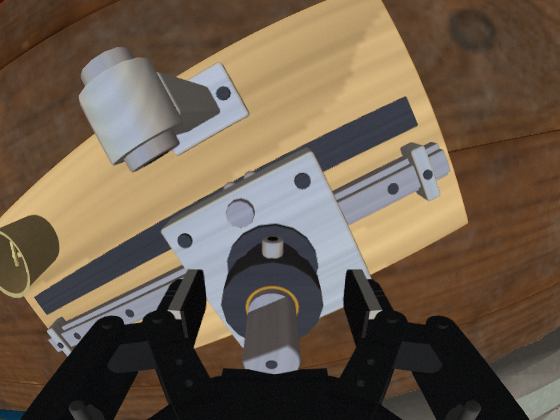

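Emit:
jog_arm(
  series=[
    [[-0.0009,-0.0015,0.0015,0,0,-0.009,0.7],[-0.0009,-0.0015,0.0015,0,0,-0.009,0.62],[-0.0009,-0.0015,0.0015,0,0,-0.009,0.57],[-0.0009,-0.0015,0.0015,0,0,-0.009,0.5],[-0.0009,-0.0015,0.0015,0,0,-0.009,0],[-0.0009,-0.0015,0.0015,0,0,-0.009,0],[-0.0009,-0.0015,0.0015,0,0,-0.009,0],[-0.0009,-0.0015,0.0015,0,0,-0.009,0]],
  ],
)

```text
t: 17.15
tcp_pos: [0.5972, 0.0365, 0.0611]
ee_rot: [0.001, 0.785, 0.62, 0.001]
ft_force: [-1.9, -1.2, 5.5]
grip_width: 0.494
```

```bash
python3 look.py w21 80 440 120 380 2
```

```text
17.15 tcp jig [0.00030553 0.04996341] 0.061103383899000094 yaw-TH 1.0989289955740653 [-1.89488077 -1.19517144  5.50860698] [-0.14656755  0.25136138 -0.01287471] 0.4941745016343248
```

View pics/w21.png

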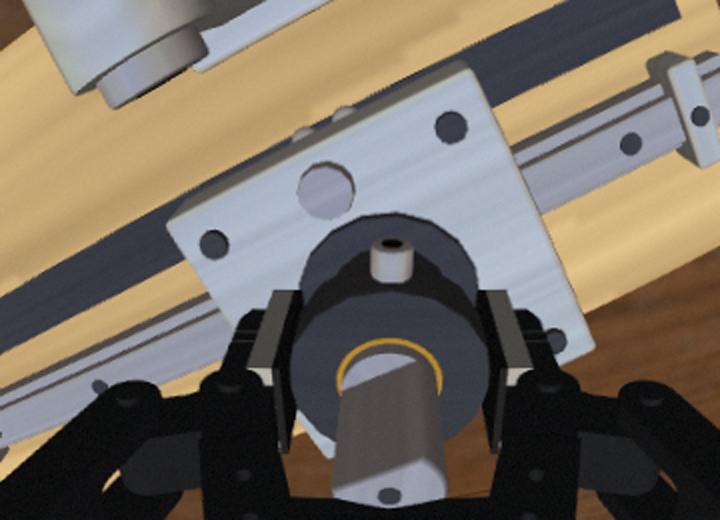

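Emit:
jog_arm(
  series=[
    [[0,0,-0.004,0,0,0,0],[0,0,-0.009,0,0,-0.08,0],[0,0,-0.014,0,0,-0.17,0],[0,0,-0.019,0,0,-0.26,0],[0,0,-0.023,0,0,-0.35,0],[0,0,-0.026,0,0,-0.43,0],[0,0,-0.027,0,0,-0.472,0],[0,0,-0.027,0,0,-0.472,0]],
  ],
)

```text
t: 18.0
tcp_pos: [0.5972, 0.0369, 0.0874]
ee_rot: [0.0, 0.618, 0.786, 0.001]
ft_force: [1.0, 1.0, -2.9]
grip_width: 0.498
```

```bash
python3 look.py w22 0 560 0 420 1
```

```text
18.0 tcp jig [0.00032877 0.0502926 ] 0.08742212606146142 yaw-TH 1.5700547752427987 [ 1.04499037  0.99168332 -2.86965578] [ 0.0753689  -0.21627001  0.00905239] 0.49771542504793037
```

View pics/w22.png

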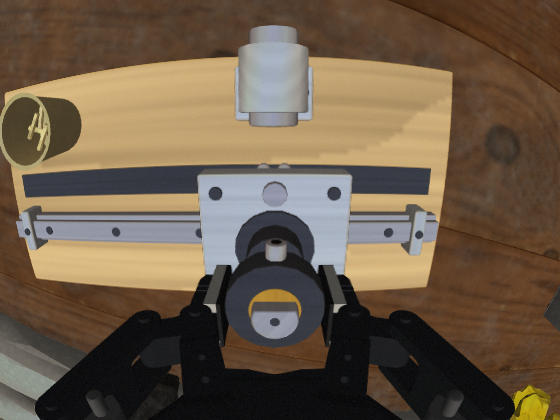

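```bash
python3 look.py w23 230 320 90 350 3; python3 - <<'E'
from h import *
a=grab_frame("side");cv2.imwrite("pics/s23.png",cv2.resize(a[165:265,225:330,::-1],None,fx=6,fy=6,interpolation=cv2.INTER_CUBIC))
E
```

```text
18.05 tcp jig [0.0003333  0.05027582] 0.08731693411992292 yaw-TH 1.5699841108734165 [ 0.80561003  0.63447279 -1.81589006] [ 0.10780822 -0.27811739  0.02088971] 0.4963305145349424
```

View pics/w23.png

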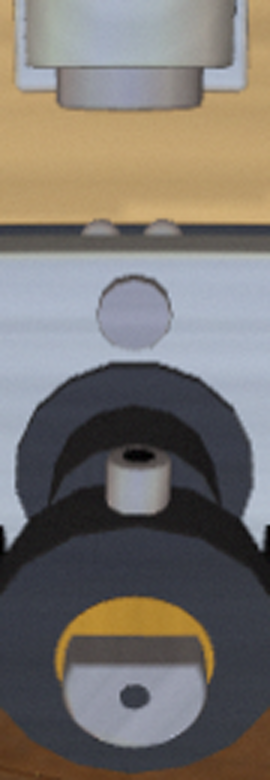

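View pics/s23.png

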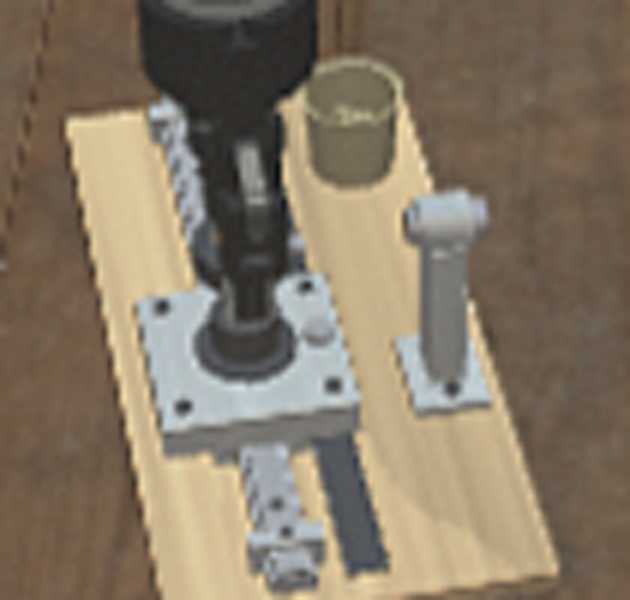

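```bash
python3 - <<'E'
from h import *
import pickle
m=pickle.load(open("w23.pkl","rb"))
def onx(u,v,xj):
    o,d=ray(m,230+u/3,90+v/3,True);n=np.array([np.cos(TH),np.sin(TH),0]);k=(xj+n[:2]@T0-n@o)/(n@d);p=o+k*d;return np.round([*(w2j(p)*1000),p[2]*1000],2)
print("screw end",onx(138,457,-.0282)); print("near",onx(138,457,-.0277))
g=lambda u,v,z:np.round(w2j(onz(m,230+u/3,90+v/3,z,True))*1000,1)
print("shaft top",g(134,697,.124), "collar top L/R/bottom", g(134,772,.117))
print("flat edge",g(64,636,.124),g(207,636,.124))
print("mouth bush",g(130,105,.118),g(57,105,.109),g(203,105,.109))
for z in (.107,.109,.111): print(z,(proj(m,j2w(-.0282,.0503,z),True)-[230,90])*3)
E
```

```text
screw end [-28.2   51.61 109.43]
near [-27.7   51.62 108.28]
shaft top [ 1.1 51. ] collar top L/R/bottom [21.2 51.1]
flat edge [-9.  41.9] [-9.  60.5]
mouth bush [-75.2  50.6] [-74.8  41.6] [-74.8  59.6]
0.107 [128.34687639 449.9540617 ]
0.109 [128.29741878 455.74400493]
0.111 [128.24667141 461.69706882]
```

Emit:
jog_arm(
  series=[
    [[0,0,-0.0003,0,0,-0.01,0],[0,0,-0.0006,0,0,-0.02,0],[0,0,-0.0006,0,0,-0.02,0],[0,0,-0.0006,0,0,-0.02,0],[0,0,-0.0006,0,0,-0.02,0],[0,0,-0.0006,0,0,-0.02,0],[0,0,-0.0006,0,0,-0.02,0],[0,0,-0.0006,0,0,-0.02,0]],
  ],
)

```text
t: 18.95
tcp_pos: [0.5971, 0.0368, 0.0881]
ee_rot: [0.001, 0.61, 0.792, 0.001]
ft_force: [2.7, 1.3, -1.9]
grip_width: 0.494
```

```bash
python3 look.py w24 170 370 100 350 3
```

```text
18.95 tcp jig [0.00030822 0.05028092] 0.08805029966462555 yaw-TH 1.5911780808985965 [ 2.66092     1.34873978 -1.92556974] [ 0.21702053 -0.51744608  0.00525416] 0.4936956563078599
```

View pics/w24.png

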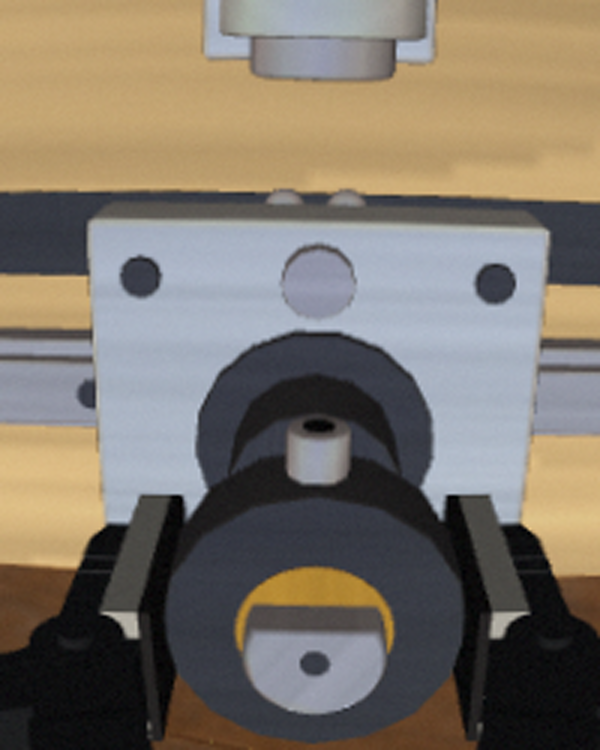

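```bash
python3 - <<'E'
from h import *
import pickle
m=pickle.load(open("w24.pkl","rb"))
g=lambda u,v,z:np.round(w2j(onz(m,170+u/3,100+v/3,z,True))*1000,2)
print("screw",g(319,425,.109),"hole shaft",g(315,663,.124),"shaft edges",(g(243,660,.124)+g(386,660,.124))/2,"mouth",(g(250,75,.109)+g(396,77,.109))/2)
a,b=g(246,606,.124),g(384,608,.124);print("flat",a,b,np.arctan2((b-a)[0],(b-a)[1]))
print("car bolts",g(140,277,.05),g(495,284,.05),"knob",g(318,283,.05))
E
```

```text
screw [-28.04  51.15] hole shaft [ 0.89 51.2 ] shaft edges [ 0.465 51.125] mouth [-74.68   50.605]
flat [-8.34 41.96] [-8.38 60.04] -0.0022123857709053637
car bolts [-32.77  16.78] [-32.8   85.62] knob [-32.15  51.24]
```

```bash
python3 -c "
from cell import *
print(get_state()['ft_force'],get_state()['grip_width']);print(sign_off())"
```

```text
[ 2.40614727  1.44512331 -1.30095393] 0.4946206478775234
the job is handed in; nothing more can be done
None
```

The job is handed in at about 19 s of the 64 s limit. The carrier is in its station, the shaft is turned to face the guide, and the gripper is still holding the collar up on the flat.

What I did, in order:
1. **Carrier:** I pushed it with shut fingers into the station. The push force then fell to about 0 N. I didn't see the 5 N click itself, because forces were read only between moves.
2. **Shaft:** I gripped its end across the flat, turned it by about -1.32 rad and released it.
3. **Collar:** I gripped it across the screw, then lifted it about 27 mm while turning it about 0.49 rad.

| Last check (wrist camera unless noted) | Result |
|---|---|
| Carrier against the guide, along the rail | within about 0.6 mm, which is at the camera's error |
| Flat, off square to the guide | about 0.002 rad; 0.01 rad in the view just after release |
| Set screw, sideways from the shaft's axis | less than 0.1 mm (about 0.002 rad) |
| Set screw height, from the arm's position (bore at 109 mm) | 109.0 mm |
| Set screw height, from the camera | consistent with 109 mm |
| Wrist force at hand-in | about 3 N |

- **Screw trim:** the screw first measured about 0.02 rad off, so I turned the collar by that much. The arm's own heading now reads 0.02 rad past square, so the camera and the arm disagree by that amount.
- **Height disagreement:** before the last 0.6 mm lift, the arm gave 108.2 mm and the camera 109.4 mm.
- **Bystanders:** I touched none of them. The cup still stands on the base plate in the late pictures; I did not re-check the tape measure or torch.

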